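# Fit the service cover and lock it with the squeeze-tab lock

### The arm

A 7-joint arm with a two-finger parallel gripper is mounted at the origin on the work surface. World frame = base frame: x ahead of the robot, y to its left, z up, the work surface at z = 0. Lengths are in m, angles in rad, forces in N, time in s.
With the tool pointing down it reaches from about 0.4 to 0.85 m from the base axis. Payload 10.4 kg.
Tool frame: the origin (TCP) lies at the very end of the fingers, on their centre line; the grasp point (between the pads) lies 19 mm behind it; z points along the fingers, y is the line along which they close (so a half turn about z gives the same grasp; the last joint's range is limited). The gripper opens to 85 mm and grips with 20 to 120 N. Pads are 22 mm wide; open, the fingers measure 114 mm over their backs; the gripper's body (76 mm by 85 mm) begins 54 mm behind the grasp point. The pads swing forward as they close: fully open they stand 13 mm farther back than shut.
Start: joints at [1.282, 0.332, -0.065, 1.46, 0.022, 1.35, -0.088], TCP at [0.164, -0.603, 0.198] pointing down, gripper open.
Joint ranges: [-2.6, 2.6], [-0.5, 2.12], [-1.47, 1.34], [0.16, 2.42], [-1.27, 4.41], [0.06, 2.06], [-2.6, 2.6]. Speed limits (rad/s): [2.22, 2.22, 2.79, 2.79, 3.14, 3.14, 3.14].

### API

Orientations are given as a unit quaternion [x, y, z, w].
In Python, from workcell import * gives the robot as it stands.
- The arm moves only by the tool step_arm, never from a script. Its argument "commands" is one flat list of numbers, 7 for each row, row after row: the finger opening in mm, from 0 to 85.4, then the shift along the world's x, y, z as a fraction of full scale, then the turn, a rotation vector about the world's x, y, z as a fraction of full scale. A call has exactly 10 rows; each row is the pose to reach, as a shift and turn from the pose commanded when the call began, turning the shorter way round; what a row does not reach only later rows make up. Full scale, the value 1, is 0.6 m for a shift and pi rad for a turn. A row lasts 1/8 s, in which the tool goes at most 62.5 mm and 10.7 degrees, less where a joint would pass 70% of its speed; a pose out of reach is approached as far as the arm can. A call with a number of a shift or a turn outside -1 to 1 is refused whole. A call with a gripper value outside its range is refused whole. The fingers move at their own pace and stop on an object; "squeeze" is the grip in N (left out, the last holds). Time passes only in rows, so rows that repeat a pose let the fingers close, or fill a call up. It gives the time, the measured TCP pose, the force, the opening and the grip force at its end, in the units of the state.
- get_obs(): the state, without advancing time (a new reading comes with each control period).
- camera(name): name is "side" or "top" or "wrist"; returns the picture (400x640x3 uint8, red, green, blue); there is no depth.
- camera_params(name): a dict with "mtx" (3x3 intrinsics, pixels), "dist" ([k1, k2, p1, p2, k3] as OpenCV has them; the pictures are not rectified), "extrinsics" (4x4, takes a point from world to camera coordinates); the wrist camera has in their place "tool_from_camera" (4x4, takes a point from camera to tool coordinates, whose origin is the TCP and whose axes are the flange's). Camera axes: x right, y down, z forward; pixel columns grow to the right and rows downward; lengths in m; the calibration is good to about 2 mm. A picture is of the moment at which its call begins: read the wrist's pose just before it. camera_params takes no time and is no camera call.
- hand_in(): hands the job in; it is judged then, once.
The state is a dict: "clock": time; "joint_pos": joint angles; "joint_velocities": joint speeds; "tau": joint torques, N m; "position": TCP position; "ee_rot": TCP orientation; "ft_force": force on the tool from outside, world axes, zero at the start; "torque": the same for the moment, N m; "grip_width": opening from 0.0 (shut) to 1.0 (fully open); "grasp_force": force on a finger pad.
Only numpy, scipy, OpenCV 4.12 (cv2) and the standard library are available. Lean on these libraries where they do the work, as an engineer would, in place of code of your own. Each camera call takes 0.05 s, during which the arm holds its last target. There are 200 camera calls.

### The job

Put the dark service cover flat onto the aluminium drive module, its slot dropped over the T-shaped lock and its handle end covering the black opening. Then squeeze the lock's two orange tabs together, turn the lock clockwise as far as it goes and let go, so that the tabs spring out and the lock stays latched across the cover. Leave the other things on the bench where they are.

Things in the scene. Friction and masses are not known exactly. Their poses are not given: they have to be found in the camera images.
- module: Fixed aluminium drive module, 150 x 245 x 60 mm; origin on the bench under the lock axis, z up. Its deck (top) reaches 75 mm to +x and -x, 75 mm to +y and 170 mm to -y; the black opening to cover is a 70 mm square in it, centred at y = -95 mm. Three black motors stick out of the +x side below the deck.
- seat (a point): Point on the module's deck, 60 mm above the bench, on the lock's vertical axis; axes as the module's. A notched steel ring, 50 mm across and 8 mm high, stands on the deck round it. The cover lies right with its slot centre here and its axes along these (handle then at y = -105 mm); the slot leaves about 3 mm of play in x, 5 mm in y.
- lock_grip (a point): Centre of the lock's grip, on its vertical turning axis, 42 mm above the deck; axes turn with the lock, and are the module's when open. Black core 12 (x) x 44 (y) mm, top 62 mm above the deck. Orange tabs on its +x and -x sides, 36 mm wide (y), 24 to 60 mm above the deck, 48 mm over their outer faces, 28 mm when fully squeezed.
- lock (a joint): Turn of the lock in rad, clockwise from above: 0 open, 1.4 (80 degrees, hard stop) locked; light friction (0.06 N m). It has a steel T-head along its y, 90 x 24 mm, 9 to 22 mm above the deck. It is blocked at both ends of its turn (0.1 rad of play) unless both tabs are pressed in 6 mm or more; let go at the end, they spring out and latch.
- tab_a (a joint): Travel of the orange tab on the lock's +x side, in m: 0 out, 0.010 fully pressed in. Sprung: 2 N at first, 9 N fully in.
- tab_b (a joint): Travel of the orange tab on the lock's -x side, in m: 0 out, 0.010 fully pressed in. Sprung: 2 N at first, 9 N fully in.
- cover_slot (a point): Centre of the slot of the loose dark navy-blue cover plate, at the height of its underside. The plate is 6 mm thick, 100 mm wide (x) and 200 mm long (55 mm in +y, 145 mm in -y of this point), 0.2 to 0.5 kg; z up. The slot is 56 mm (x) by 100 mm (y). It starts flat on the bench, underside down.
- cover_handle (a point): Centre of the bar of the aluminium bow handle on the cover, 105 mm in -y of the slot centre and 33 mm above the underside. The bar runs along y, 64 mm long, 14 mm wide (x) and 14 mm high, with a post under each end leaving 44 mm free between them; pinch it across x. Axes as the cover's.
- tray: Blue parts tray, 130 x 260 x 75 mm, bystander; origin under its centre.
- bin: Violet open bin, 140 x 120 x 70 mm, bystander; origin under its centre.
- motor: Black stepper motor with shaft up, 56 x 56 x 83 mm, bystander; origin under its centre.
- housing: Closed aluminium housing, 130 x 100 x 86 mm, bystander; origin under its centre.
- driver: Red-handled screwdriver, 180 mm long, lying along its x, handle to -x, bystander; origin under its middle region.
- wrench: Steel wrench, 170 mm long, lying along its x, bystander; origin under its middle region.
There are look-alikes about, which are no part of the job. Of the things that look like the part that bears cover_slot, the largest one is meant.

How it is judged:
By the outcome, as a careful person would: the job done as asked, in the order asked, and still so for the second after the job is handed in, with the robot touching nothing.
It also fails if it takes over 54 s, if anything falls off the work surface, if the arm or the gripper's body presses on something with over 40 N, if the wrist force passes 120 N, or if a joint passes its speed limit or range.

## Working session

There is one attempt and no reset: what is moved stays moved. The work goes in short steps, Python scripts to look and compute and a tool call to move; the robot and the scene stay as the last step left them, time stands still between calls to the robot, and variables do not carry over. Pictures are saved under pics/ and viewed, at most 10 in all, crops included, and the job is handed in when it is done.

Besides the shell and the picture viewer there is one more tool, called after ">>>" as name(argument=value, ...) on one line, values as JSON. step_arm: Moves the arm, as the interface text tells. Its arguments: {"type":"object","properties":{"commands":{"type":"array","items":{"type":"number"}},"squeeze":{"type":"number"}},"required":["commands"]}

```bash
mkdir -p pics
cat > h.py <<'E'
from workcell import *
import numpy as np, cv2
from scipy.spatial.transform import Rotation as R
def snap(n,f=None):
    o=get_obs(); im=cv2.cvtColor(np.asarray(camera(n)),cv2.COLOR_RGB2BGR)
    if f: cv2.imwrite('pics/'+f,im)
    return o,im
def ray(n,px,z,o=None):
    p=camera_params(n); K=np.array(p['mtx']);d=np.array(p['dist'])
    u=cv2.undistortPoints(np.array(px,float).reshape(-1,1,2),K,d).reshape(-1,2)
    v=np.c_[u,np.ones(len(u))]
    if n=='wrist':
        T=np.array(p['tool_from_camera']); Rt=R.from_quat(o['ee_rot']).as_matrix()
        c=Rt@T[:3,3]+o['position']; v=v@(Rt@T[:3,:3]).T
    else:
        E=np.array(p['extrinsics']); c=-E[:3,:3].T@E[:3,3]; v=v@E[:3,:3]
    return c+v*((z-c[2])/v[:,2])[:,None]
def proj(n,P,o=None):
    p=camera_params(n); K=np.array(p['mtx']);d=np.array(p['dist'])
    if n=='wrist':
        T=np.eye(4);T[:3,:3]=R.from_quat(o['ee_rot']).as_matrix();T[:3,3]=o['position'];E=np.linalg.inv(T@np.array(p['tool_from_camera']))
    else: E=np.array(p['extrinsics'])
    return cv2.projectPoints(np.array(P,float).reshape(-1,1,3),cv2.Rodrigues(E[:3,:3])[0],E[:3,3],K,d)[0].reshape(-1,2)
E
python3 - <<'E'
from h import *
o,a=snap('top','top.png'); _,b=snap('side','side.png')
print({k:np.round(v,3) for k,v in o.items()})
for n in('top','side','wrist'):print(camera_params(n))
E
```

```text
{'clock': np.float64(0.0), 'joint_pos': array([ 1.282,  0.333, -0.065,  1.461,  0.022,  1.35 , -0.089]), 'joint_velocities': array([ 0.001, -0.001,  0.001,  0.001, -0.001,  0.   ,  0.   ]), 'tau': array([-0.0000e+00, -6.2544e+01,  4.9000e-02, -3.9162e+01,  1.6000e-02,
        1.0000e-02, -0.0000e+00]), 'position': array([ 0.164, -0.603,  0.197]), 'ee_rot': array([ 0.991,  0.132, -0.   , -0.001]), 'ft_force': array([-0.303, -0.436, -0.005]), 'torque': array([-0.017,  0.009, -0.022]), 'grasp_force': np.float64(0.0), 'grip_width': np.float64(1.0)}
{'mtx': array([[439.05151116,   0.        , 326.45442319],
       [  0.        , 439.05151116, 195.96154611],
       [  0.        ,   0.        ,   1.        ]]), 'dist': array([-0.08953102,  0.        ,  0.        ,  0.        ,  0.        ]), 'extrinsics': array([[-0.10745764, -0.99420392,  0.00337926,  0.09843277],
       [-0.97425708,  0.10462296, -0.19969273,  0.56558333],
       [ 0.19818175, -0.02475078, -0.97985274,  1.32618668],
       [ 0.        ,  0.        ,  0.        ,  1.        ]])}
{'mtx': array([[516.41524709,   0.        , 
[... 367 characters left out ...]
9 , -0.64286152,  1.56253199],
       [ 0.        ,  0.        ,  0.        ,  1.        ]])}
{'mtx': array([[338.29351073,   0.        , 324.04865784],
       [  0.        , 338.29351073, 199.65086185],
       [  0.        ,   0.        ,   1.        ]]), 'dist': array([-0.04580324,  0.        ,  0.        ,  0.        ,  0.        ]), 'tool_from_camera': array([[ 2.96506379e-04, -9.64607305e-01, -2.63690462e-01,
         6.66520005e-02],
       [ 9.99999771e-01,  4.46641799e-04, -5.09414067e-04,
        -8.56595882e-05],
       [ 6.09159713e-04, -2.63690251e-01,  9.64607216e-01,
        -1.76418561e-01],
       [ 0.00000000e+00,  0.00000000e+00,  0.00000000e+00,
         1.00000000e+00]])}
```

View pics/top.png

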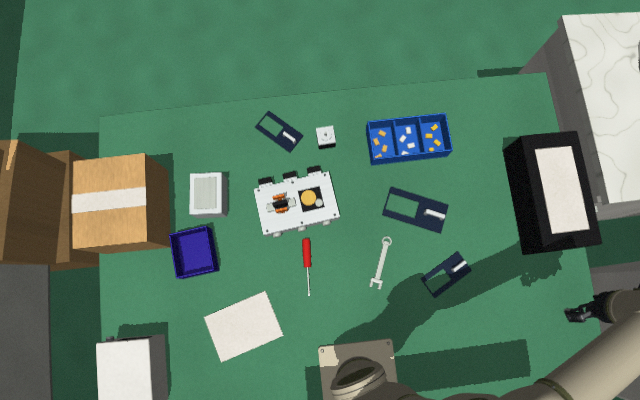

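View pics/side.png

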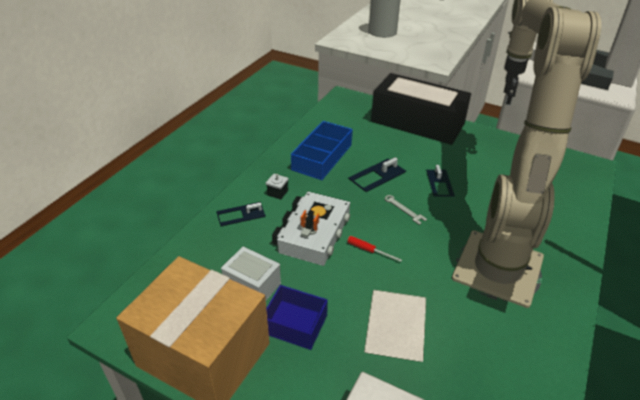

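The top view shows three dark navy look-alikes: (279,131), (415,210) and (446,273). The module is at (297,202) with its lock at about (281,203). I'll measure all three covers and crop the largest.

```bash
cat > m.py <<'E'
from h import *
im=cv2.imread('pics/top.png')
hsv=cv2.cvtColor(im,cv2.COLOR_BGR2HSV)
for p in [(398,192),(279,131),(440,280),(293,222)]: print(p,hsv[p[1],p[0]])
m=cv2.inRange(hsv,(100,60,20),(130,255,110))
cs,_=cv2.findContours(m,cv2.RETR_EXTERNAL,cv2.CHAIN_APPROX_NONE)
for c in cs:
    if cv2.contourArea(c)<150: continue
    P=ray('top',c.reshape(-1,2),0.006)[:,:2].astype(np.float32)
    r=cv2.minAreaRect(P); print(c.reshape(-1,2).mean(0).round(),np.round(r[0],4),np.round(r[1],4),r[2]); print(cv2.boxPoints(r).round(3).tolist())
# handle bar: bright pixels near cover
w=cv2.inRange(hsv,(0,0,130),(180,70,255)); 
print('handle')
cs,_=cv2.findContours(w[190:240,380:460],cv2.RETR_EXTERNAL,cv2.CHAIN_APPROX_NONE)
for c in cs:
    c=c.reshape(-1,2)+[380,190]; 
    if len(c)>8: r=cv2.minAreaRect(ray('top',c,.033+.007)[:,:2].astype(np.float32)); print(c.mean(0),r)
# module deck
print('deck')
w=cv2.inRange(hsv,(0,0,150),(180,60,255))
n,l,s,ce=cv2.connectedComponentsWithStats(w)
i=l[222,275] or l[180,320]; print(s[i])
c=np.argwhere(l==i)[:,::-1]
r=cv2.minAreaRect(ray('top',c,.06)[:,:2].astype(np.float32));print(r,cv2.boxPoints(r).round(3).tolist())
o=cv2.inRange(hsv,(5,120,120),(28,255,255)); n,l,s,ce=cv2.connectedComponentsWithStats(o[150:250,240:350])
for k in range(1,n):
    if s[k][4]>8: print('or',ce[k]+[240,150],s[k][4],ray('top',ce[k]+[240,150],.12))
cv2.imwrite('pics/crop.png',np.hstack([cv2.resize(im[170:250,370:470],None,fx=4,fy=4),cv2.resize(im[160:240,245:345],None,fx=4,fy=4)]))
E
python3 m.py
```

```text
(398, 192) [109 118  65]
(279, 131) [ 74 113 120]
(440, 280) [ 74 114  76]
(293, 222) [ 84   6 231]
[447. 274.] [ 0.2902 -0.3155] [0.0738 0.1491] 28.42830467224121
[[0.22200000286102295, -0.2680000066757202], [0.2930000126361847, -0.39899998903274536], [0.3580000102519989, -0.36399999260902405], [0.28700000047683716, -0.23199999332427979]]
[195. 255.] [0.4471 0.4788] [0.1535 0.1393] 8.19543743133545
[[0.3610000014305115, 0.5370000004768372], [0.38100001215934753, 0.39899998903274536], [0.5329999923706055, 0.42100000381469727], [0.5130000114440918, 0.5590000152587891]]
[415. 209.] [ 0.5078 -0.2468] [0.1986 0.0982] 65.87940979003906
[[0.421999990940094, -0.31700000166893005], [0.5120000243186951, -0.3580000102519989], [0.5929999947547913, -0.17599999904632568], [0.5040000081062317, -0.13600000739097595]]
[398. 153.] [ 0.6949 -0.2363] [0.2976 0.1264] 65.99311065673828
[[0.5770000219345093, -0.34700000286102295], [0.6919999718666077, -0.39800000190734863], [0.8130000233650208, -0.12600000202655792], [0.6980000138282776, -0.07500000298023224]]
[388. 132.] [ 0.7612 -0.1766] [0.1231 0.0787]
[... 1006 characters left out ...]
09443670511245728), 83.71232604980469)
[434.76744186 213.30232558] ((0.48298966884613037, -0.3001243472099304), (0.0624229833483696, 0.01551499217748642), 65.04605865478516)
deck
[ 254  171   86   66 3140]
((0.5589643120765686, 0.13468772172927856), (0.17240095138549805, 0.24405056238174438), 7.406537055969238) [[0.4580000042915344, 0.24500000476837158], [0.48899999260902405, 0.003000000026077032], [0.6600000262260437, 0.02500000037252903], [0.6290000081062317, 0.2669999897480011]]
or [307.98429319 197.38743455] 191 [[0.56168313 0.09446586 0.12      ]]
or [278.14634146 196.3902439 ] 41 [[0.57429877 0.18335016 0.12      ]]
or [281.06818182 209.59090909] 44 [[0.53327833 0.17811441 0.12      ]]
```

View pics/crop.png

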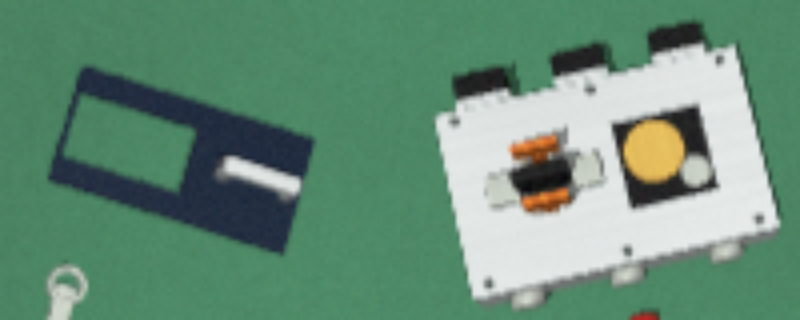

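The largest candidate is (415,210): it measures 199×98 mm, while the other two are about 150×74. The crop confirms it, with the slot to the left and the handle at about (435,213). The module's lock is at about (281,203) and its opening at (310,198). I'll move above the handle.

>>> step_arm(commands=[85,0.532,0.503,0,0,0,0.281,85,0.532,0.503,0,0,0,0.281,85,0.532,0.503,0,0,0,0.281,85,0.532,0.503,0,0,0,0.281,85,0.532,0.503,0,0,0,0.281,85,0.532,0.503,0,0,0,0.281,85,0.532,0.503,0,0,0,0.281,85,0.532,0.503,0,0,0,0.281,85,0.532,0.503,0,0,0,0.281,85,0.532,0.503,0,0,0,0.281], squeeze=100)

```text
clock: 1.35
position: [0.4823, -0.3027, 0.1977]
ee_rot: [0.84, 0.542, -0.0, -0.0]
ft_force: [0.2, -0.5, -0.1]
grip_width: 0.996
grasp_force: 0.0
```

```bash
cat > m2.py <<'E'
from h import *
o,im=snap('wrist','w1.png')
print(o['position'].round(4),R.from_quat(o['ee_rot']).as_matrix().round(4).tolist(),o['joint_pos'].round(2),o['clock'],o['ft_force'].round(1))
hsv=cv2.cvtColor(im,cv2.COLOR_BGR2HSV)
m=cv2.inRange(hsv,(100,60,15),(130,255,120))
cs,_=cv2.findContours(m,cv2.RETR_CCOMP,cv2.CHAIN_APPROX_NONE)
for c in cs:
    if cv2.contourArea(c)<600: continue
    r=cv2.minAreaRect(ray('wrist',c.reshape(-1,2),.006,o)[:,:2].astype(np.float32)); print(c.reshape(-1,2).mean(0).round(),r)
w=cv2.inRange(hsv,(0,0,150),(180,60,255))
cs,_=cv2.findContours(w,cv2.RETR_EXTERNAL,cv2.CHAIN_APPROX_NONE)
for c in cs:
    if cv2.contourArea(c)<200: continue
    r=cv2.minAreaRect(ray('wrist',c.reshape(-1,2),.04,o)[:,:2].astype(np.float32)); print('h',c.reshape(-1,2).mean(0).round(),r)
print(proj('wrist',[[.483,-.301,.033],[.526,-.206,0]],o))
E
python3 m2.py
```

```text
[ 0.4823 -0.3027  0.1977] [[0.412, 0.9112, -0.0006], [0.9112, -0.412, -0.0003], [-0.0006, -0.0005, -1.0]] [ 0.85  0.24 -0.44  1.59  0.11  1.33 -0.02] 1.35 [ 0.2 -0.5 -0.1]
[177. 230.] ((0.29073870182037354, -0.31449079513549805), (0.07552587240934372, 0.14944720268249512), 28.63524055480957)
[156. 226.] ((0.27673301100730896, -0.2840050160884857), (0.04903209209442139, 0.07854123413562775), 28.171077728271484)
[521. 133.] ((0.693899393081665, -0.35491955280303955), (0.035632967948913574, 0.09300204366445541), 0.9140501618385315)
[333. 105.] ((0.5074544548988342, -0.24623580276966095), (0.1968141794204712, 0.09894979745149612), 65.6964340209961)
h [324. 173.] ((0.482986718416214, -0.3004104495048523), (0.06522300094366074, 0.014373988844454288), 65.68974304199219)
h [126.  57.] ((0.36588096618652344, -0.12448535114526749), (0.03314859792590141, 0.1549939215183258), 67.95820617675781)
h [526.  38.] ((0.7066255211830139, -0.26087701320648193), (0.01690024510025978, 0.02168758027255535), 8.129015922546387)
h [575.  16.] ((0.7561609745025635, -0.2599833905696869), (0.01394730806350708, 0.025575583800673485), 88.9659652709961)
h [544.   5.] ((0.7302376627922058, -0.24115809798240662), (0.011922535486519337, 0.02618950791656971), 67.78521728515625)
[[324.25135457 172.99121905]
 [324.33651232  68.74131421]]
```

View pics/w1.png

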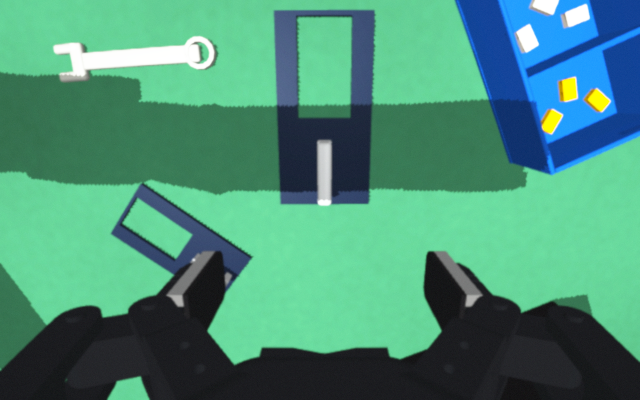

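The handle at (324,173) reads (0.483, -0.3005) at 65.7°, matching the top view. Next: descend and grip.

>>> step_arm(commands=[85,0.0045,0.011,-0.08,0,0,0,85,0.0045,0.011,-0.16,0,0,0,85,0.0045,0.011,-0.22,0,0,0,85,0.0045,0.011,-0.27,0,0,0,85,0.0045,0.011,-0.305,0,0,0,85,0.0045,0.011,-0.305,0,0,0,0,0.0045,0.011,-0.305,0,0,0,0,0.0045,0.011,-0.305,0,0,0,0,0.0045,0.011,-0.305,0,0,0,0,0.0045,0.011,-0.305,0,0,0], squeeze=110)

```text
clock: 2.65
position: [0.4863, -0.2948, 0.0153]
ee_rot: [0.84, 0.543, 0.0, 0.0]
ft_force: [0.0, 0.6, -0.1]
grip_width: 0.138
grasp_force: 0.0
```

>>> step_arm(commands=[0,0,0,0,0,0,0,0,0,0,0,0,0,0,0,0,0,0,0,0,0,0,0,0,0,0,0,0,0,0,0,0.02,0,0,0,0,0,0,0.04,0,0,0,0,0,0,0.06,0,0,0,0,0,0,0.08,0,0,0,0,0,0,0.1,0,0,0,0,0,0,0.1,0,0,0])

```text
clock: 3.9
position: [0.4867, -0.295, 0.0761]
ee_rot: [0.84, 0.543, 0.0, 0.001]
ft_force: [-0.7, -1.1, 0.1]
grip_width: 0.0
grasp_force: 0.0
```

```bash
sed -i 's/w1.png/w2.png/' m2.py; python3 m2.py | head -3; python3 -c "
from h import *
o,im=snap('wrist'); print(o['grip_width'],o['grasp_force'],o['ft_force'])"
```

```text
[ 0.4867 -0.295   0.0761] [[0.4098, 0.9122, 0.0016], [0.9122, -0.4098, -0.0011], [-0.0003, 0.0019, -1.0]] [ 0.83  0.34 -0.43  1.74  0.16  1.09 -0.08] 3.9 [-0.7 -1.1  0.1]
[102. 290.] ((0.2832896411418915, -0.2988598346710205), (0.07749881595373154, 0.11593515425920486), 28.105615615844727)
[111. 290.] ((0.29014620184898376, -0.29556185007095337), (0.056384630501270294, 0.10976146906614304), 28.656692504882812)
0.0022678136836154425 0.0 [-0.64560697 -0.07093643  0.1284753 ]
```

View pics/w2.png

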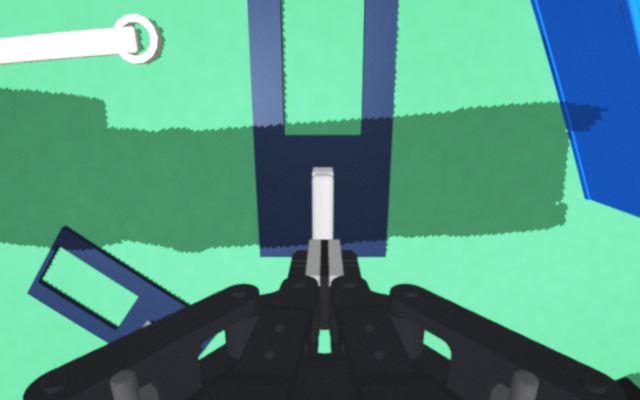

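The fingers closed on nothing. The fingertips show at about (325,245) and the handle bar at (322,170)-(322,240). I'll check where the bar is now and where the TCP projects.

Run:
```python
from h import *
o,im=snap('wrist'); 
print(proj('wrist',[o['position']],o))
hsv=cv2.cvtColor(im,cv2.COLOR_BGR2HSV)
w=cv2.inRange(hsv,(0,0,180),(180,50,255)); w[242:]=0
cs,_=cv2.findContours(w,cv2.RETR_EXTERNAL,cv2.CHAIN_APPROX_NONE)
for c in cs:
    if cv2.contourArea(c)>300: print(cv2.boundingRect(c),cv2.minAreaRect(ray('wrist',c.reshape(-1,2),.04,o)[:,:2].astype(np.float32)))
m=cv2.inRange(hsv,(100,60,15),(130,255,160)); m[:, :240]=0;m[:,410:]=0; m[262:]=0
ys,xs=np.nonzero(m); print(xs.min(),xs.max(),ys.max())
print(ray('wrist',[(261,256),(386,256),(285,135),(361,135)],.006,o).round(4))
_,t=snap('top','top2.png'); _,s=snap('side')
hsv=cv2.cvtColor(t,cv2.COLOR_BGR2HSV)
print(proj('top',[[.483,-.3005,.033]]),proj('top',[o['position']]))
c=proj('top',[[.483,-.3005,.033]])[0].astype(int); 
d=proj('side',[[.483,-.3005,.033]])[0].astype(int)
f=lambda i,c:cv2.resize(i[c[1]-50:c[1]+50,c[0]-50:c[0]+50],None,fx=4,fy=4)
cv2.imwrite('pics/c2.png',np.hstack([f(t,c),f(s,d)]))
```

```text
[[324.29532058 231.95832417]]
(314, 171, 21, 69) ((0.48768967390060425, -0.29015350341796875), (0.04607982188463211, 0.012876292690634727), 65.37374877929688)
(0, 13, 159, 51) ((0.39538753032684326, -0.13537004590034485), (0.027526648715138435, 0.1015889048576355), 64.12599182128906)
249 399 257
[[ 0.4214 -0.3164  0.006 ]
 [ 0.5115 -0.3568  0.006 ]
 [ 0.4799 -0.2396  0.006 ]
 [ 0.5295 -0.2618  0.006 ]]
[[434.39635873 213.77103375]] [[435.68157503 210.88995674]]
```

View pics/c2.png

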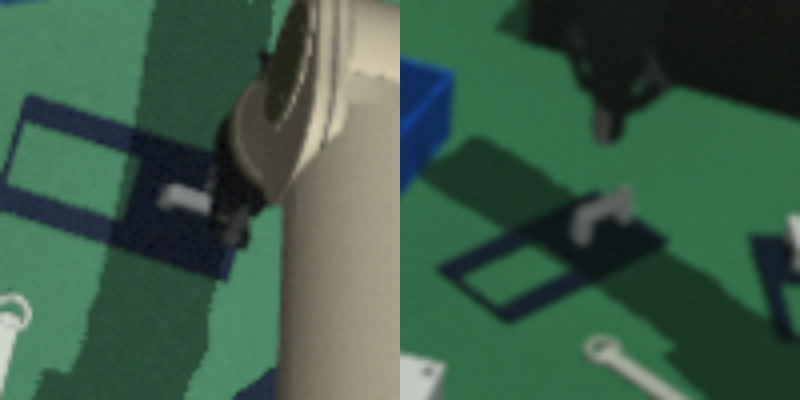

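Run:
```python
from h import *
o,s=snap('side'); p=o['position']
print(proj('side',[p,p+[0,0,.019],[.483,-.3005,.033],[.483,-.3005,.04]]))
d=proj('side',[[.483,-.3005,.033]])[0].astype(int); print('crop origin',d-50, 'tip px approx',d-50+np.array([205,140])/4,'bar',d-50+np.array([205,205])/4)
print(o['grip_width'],o['position'],o['clock'])
z=s[d[1]-45:d[1]+25,d[0]-40:d[0]+40].copy(); z=cv2.resize(z,None,fx=8,fy=8,interpolation=cv2.INTER_NEAREST)
for q,c in zip(proj('side',[p,p+[0,0,.019],[.483,-.3005,.033]]),[(0,0,255),(0,255,255),(255,0,255)]):
    cv2.circle(z,tuple(((q-(d-[40,45]))*8).astype(int)),4,c,-1)
cv2.imwrite('pics/c3.png',z)
```

```text
[[389.08058599 153.13403771]
 [389.59110374 148.83686686]
 [389.28209446 161.67891471]
 [389.46745468 160.1460682 ]]
crop origin [339 111] tip px approx [390.25 146.  ] bar [390.25 162.25]
-0.004116469561586558 [ 0.48573368 -0.29449326  0.07436946] 4.15
```

View pics/c3.png

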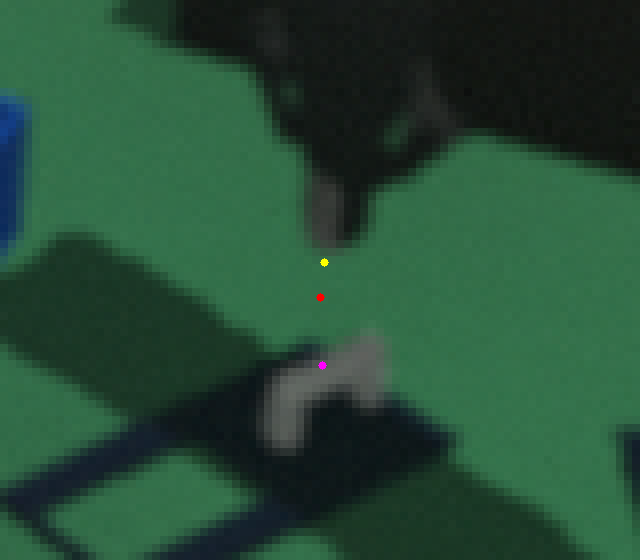

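The visible fingertip in the side crop (325,247) sits well above the reported TCP (320,297), so the fingers end about 25 mm higher than stated. I'll put a number on it from both views.

Run:
```python
from h import *
o,w=snap('wrist','w4.png'); _,s=snap('side'); p=o['position']
for dz in (0,.01,.02,.025,.03,.04): 
    q=p+[0,0,dz]; print(dz,proj('side',[q])[0].round(1),proj('wrist',[q],o)[0].round(1))
d=proj('side',[[.483,-.3005,.033]])[0].astype(int)
print('side column grey', [int(v) for v in cv2.cvtColor(s,cv2.COLOR_BGR2HSV)[138:156,389,1]], 'from row 138')
print('wrist sat/val col 318,332', [tuple(int(x) for x in w[r,318]) for r in range(232,290,4)])
cv2.imwrite('pics/c4.png',cv2.resize(w[200:320,250:400],None,fx=4,fy=4))
```

```text
0 [389.1 153.1] [324.3 232. ]
0.01 [389.3 150.9] [324.3 238.7]
0.02 [389.6 148.6] [324.3 246.2]
0.025 [389.7 147.5] [324.3 250.3]
0.03 [389.9 146.3] [324.3 254.6]
0.04 [390.1 144. ] [324.3 264.1]
side column grey [26, 20, 18, 14, 18, 22, 16, 13, 48, 97, 129, 138, 138, 136, 138, 133, 139, 134] from row 138
wrist sat/val col 318,332 [(231, 230, 230), (230, 230, 229), (157, 157, 156), (149, 150, 148), (148, 150, 148), (150, 150, 149), (148, 148, 147), (147, 146, 146), (146, 147, 145), (145, 144, 144), (145, 146, 145), (193, 194, 195), (186, 187, 187), (133, 134, 134), (42, 37, 36)]
```

View pics/c4.png

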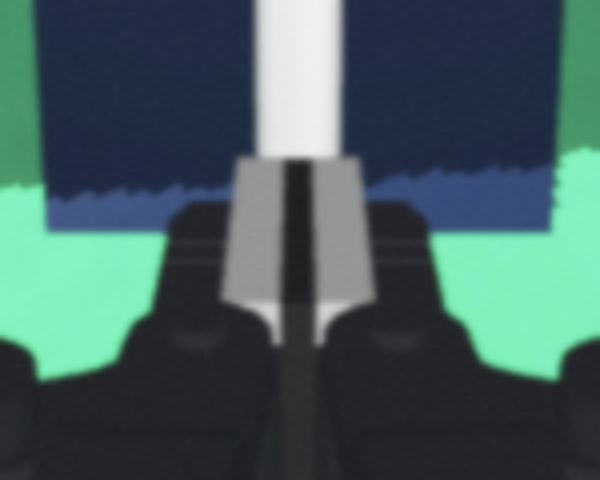

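Both views put the fingertips about 30 mm behind the reported TCP, so I'll grip 28 mm lower than nominal. First open and descend while watching the force.

>>> step_arm(commands=[60,0,0,0,0,0,0,60,0,0,0,0,0,0,60,0,0,0,0,0,0,60,0,0,0,0,0,0,60,0,0,-0.03,0,0,0,60,0,0,-0.06,0,0,0,60,0,0,-0.09,0,0,0,60,0,0,-0.12,0,0,0,60,0,0,-0.147,0,0,0,60,0,0,-0.147,0,0,0])

```text
clock: 5.55
position: [0.4852, -0.2941, -0.0148]
ee_rot: [0.84, 0.543, -0.0, -0.001]
ft_force: [0.3, -0.4, 1.3]
grip_width: 0.702
grasp_force: 0.0
```

>>> step_arm(commands=[0,0,0,0,0,0,0,0,0,0,0,0,0,0,0,0,0,0,0,0,0,0,0,0,0,0,0,0,0,0,0,0,0,0,0,0,0,0,0,0,0,0,0,0,0,0,0,0,0,0,0,0,0,0,0,0,0,0,0,0,0,0,0,0,0,0,0,0,0,0])

```text
clock: 6.8
position: [0.4866, -0.295, -0.0122]
ee_rot: [0.84, 0.543, 0.0, 0.001]
ft_force: [-1.6, 1.2, 5.9]
grip_width: 0.134
grasp_force: 108.2
```

The handle is gripped at 108 N. Lift, then carry it to a staging point short of the module.

>>> step_arm(commands=[0,0,0,0.03,0,0,0,0,0,0,0.09,0,0,0,0,0,0,0.17,0,0,0,0,0,0,0.25,0,0,0,0,0.01,0.03,0.33,0,0,0,0,0.03,0.1,0.34,0,0,0.03,0,0.05,0.18,0.34,0,0,0.06,0,0.075,0.26,0.34,0,0,0.09,0,0.1,0.34,0.34,0,0,0.12,0,0.12,0.42,0.34,0,0,0.15])

```text
clock: 8.05
position: [0.5581, -0.0411, 0.1916]
ee_rot: [0.688, 0.725, -0.0, 0.0]
ft_force: [1.1, -0.5, -4.4]
grip_width: 0.135
grasp_force: 108.0
```

>>> step_arm(commands=[0,0.01,0.04,0,0,0,0.01,0,0.02,0.08,0,0,0,0.0255,0,0.032,0.112,0,0,0,0.0255,0,0.032,0.112,0,0,0,0.0255,0,0.032,0.112,0,0,0,0.0255,0,0.032,0.112,0,0,0,0.0255,0,0.032,0.112,0,0,0,0.0255,0,0.032,0.112,0,0,0,0.0255,0,0.032,0.112,0,0,0,0.0255,0,0.032,0.112,0,0,0,0.0255])

```text
clock: 9.3
position: [0.5773, 0.0245, 0.1907]
ee_rot: [0.66, 0.751, 0.0, -0.0]
ft_force: [0.6, -0.7, -4.0]
grip_width: 0.134
grasp_force: 108.1
```

Run:
```python
from h import *
o,w=snap('wrist','w5.png'); print(o['position'].round(4),R.from_quat(o['ee_rot']).as_matrix().round(3)[:,0],o['joint_pos'].round(2),o['grasp_force'],o['ft_force'])
```

```text
[0.5773 0.0245 0.1907] [-0.129  0.992  0.   ] [ 0.46  0.31 -0.7   1.57  0.2   1.34 -0.14] 108.07326436042786 [ 0.61258138 -0.69956673 -3.97703422]
```

View pics/w5.png

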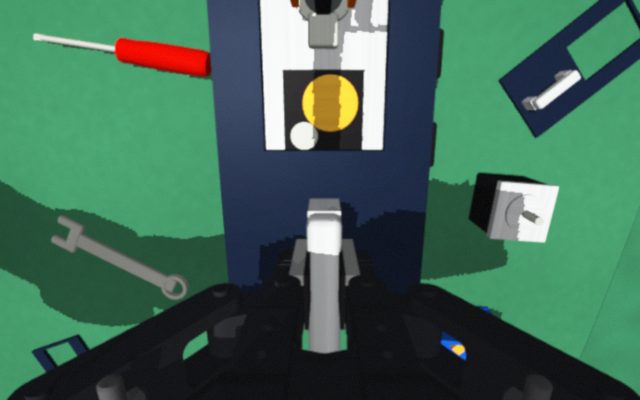

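The wrist view shows the cover hanging level: slot edges at columns 265-388, black opening at columns 284-364 with its top at row 70, and the T-head end at about (324,40). Next I'll compute offsets.

Run:
```python
from h import *
w=cv2.imread('pics/w5.png'); o=get_obs(); g=cv2.cvtColor(w,cv2.COLOR_BGR2GRAY).astype(int)
def edges(v,off,th=60):
    d=np.diff(v); return [(i+off+.5,int(d[i])) for i in range(1,len(d)-1) if abs(d[i])>th and abs(d[i])>=max(abs(d[i-1]),abs(d[i+1]))]
for r in (30,40,80,140): print(r,edges(g[r,200:450],200,35))
for c in (290,300,355,315,325,330): print('col',c,edges(g[0:160,c],0,35))
yx=np.array([-.129,.992]);xx=np.array([.992,.129])
def loc(P): d=P[:,:2]-[.558,.181]; return np.c_[d@xx,d@yx].round(4)
E=[(284,80),(284,140),(364,80),(364,140),(290,70),(358,70)]
print('opening',loc(ray('wrist',E,.06,o)))
t=cv2.imread('pics/top.png'); hsv=cv2.cvtColor(t,cv2.COLOR_BGR2HSV)
m=cv2.inRange(hsv,(0,0,0),(180,255,70)); 
m2=cv2.bitwise_or(m,cv2.inRange(hsv,(15,100,100),(30,255,255))); m2[:, :296]=0; m2[:,330:]=0; m2[:184]=0; m2[216:]=0
n,l,s,ce=cv2.connectedComponentsWithStats(m2); k=1+s[1:,4].argmax(); P=np.argwhere(l==k)[:,::-1]; print(s[k])
r=cv2.minAreaRect(ray('top',P,.06)[:,:2].astype(np.float32)); print(r,loc(np.array([r[0]])))
# core top
m[:, :262]=0;m[:,296:]=0;m[:190]=0;m[216:]=0
n,l,s,ce=cv2.connectedComponentsWithStats(m); k=1+s[1:,4].argmax(); P=np.argwhere(l==k)[:,::-1]; print(s[k],loc(ray('top',[ce[k]],.115)),cv2.minAreaRect(ray('top',P,.122)[:,:2].astype(np.float32)))
print(loc(ray('top',[(278.1,196.4),(281.1,209.6)],.115)))
```

```text
30 [(260.5, 102), (307.5, -74), (334.5, 46), (386.5, -58), (442.5, 37)]
40 [(261.5, 99), (307.5, -74), (333.5, 49), (336.5, -37), (343.5, 52), (386.5, -99), (442.5, 41)]
80 [(262.5, 111), (282.5, -95), (347.5, -53), (363.5, 89), (384.5, -95)]
140 [(265.5, 91), (284.5, -98), (290.5, 90), (313.5, -43), (316.5, -45), (361.5, 90), (382.5, -100), (435.5, 44)]
col 290 [(69.5, -92)]
col 300 [(13.5, 48), (69.5, -94), (121.5, 82), (148.5, -82)]
col 355 [(19.5, 38), (25.5, -49), (32.5, 48), (69.5, -96), (89.5, 39), (115.5, -40)]
col 315 [(12.5, 71), (15.5, -38), (69.5, -48), (78.5, 40)]
col 325 [(14.5, 52), (69.5, -54), (74.5, 54), (130.5, -43)]
col 330 [(12.5, 37), (69.5, -52), (73.5, 45), (131.5, -44)]
opening [[-0.0357 -0.0676]
 [-0.0371 -0.1191]
 [ 0.0334 -0.0676]
 [ 0.0349 -0.1191]
 [-0.0303 -0.0594]
 [ 0.028  -0.0594]]
[298 187  26  25 381]
((0.5690783858299255, 0.08770740777254105), (0.0663771703839302, 0.06749846041202545), 7.49525785446167) [[-0.001 -0.094]]
[273 199  15  10 100] [[-0.0057 -0.0011]] ((0.551383376121521, 0.17948444187641144), (0.022737180814146996, 0.042733676731586456), 5.3986053466796875)
[[ 0.0176  0.0007]
 [-0.024   0.0005]]
```

The seat works out at (0.5563, 0.1815) with yaw 7.4°, and the slot is centred 98 mm ahead of the TCP. Move over the lock, then lower to just above its top.

>>> step_arm(commands=[0,-0.003,0.02,0,0,0,0,0,-0.006,0.045,0,0,0,0,0,-0.01,0.075,0,0,0,0,0,-0.014,0.099,0,0,0,0,0,-0.014,0.099,0,0,0,0,0,-0.014,0.099,-0.04,0,0,0,0,-0.014,0.099,-0.08,0,0,0,0,-0.014,0.099,-0.105,0,0,0,0,-0.014,0.099,-0.105,0,0,0,0,-0.014,0.099,-0.105,0,0,0])

```text
clock: 10.6
position: [0.5695, 0.084, 0.1287]
ee_rot: [0.66, 0.751, 0.0, 0.0]
ft_force: [-0.7, -0.9, -4.0]
grip_width: 0.136
grasp_force: 107.9
```

Run:
```python
from h import *
o,w=snap('wrist','w6.png'); print(o['position'].round(4),R.from_quat(o['ee_rot']).as_matrix().round(3)[:,0],o['ft_force'].round(1))
g=cv2.cvtColor(w,cv2.COLOR_BGR2GRAY).astype(int)
def edges(v,off,th):
    d=np.diff(v); return [(i+off+.5,int(d[i])) for i in range(1,len(d)-1) if abs(d[i])>th and abs(d[i])>=max(abs(d[i-1]),abs(d[i+1]))]
for r in (5,20,40,60,80,100,120,140): print(r,edges(g[r,200:450],200,30))
hsv=cv2.cvtColor(w,cv2.COLOR_BGR2HSV); m=cv2.inRange(hsv,(5,130,90),(16,255,255))
n,l,s,ce=cv2.connectedComponentsWithStats(m)
for k in range(1,n):
    if s[k][4]>20: print(s[k])
_,t=snap('top','top6.png'); _,t=snap('side','side6.png')
S=np.array([.5563,.1815,0]);x=np.array([.992,.129,0]);y=np.array([-.129,.992,0])
for nm,q,z in [('core-y end',S-.022*y,.122),('thead -y',S-.045*y,.082),('thead -y left',S-.045*y-.012*x,.082),('right',S-.045*y+.012*x,.082),('tabA',S+.024*x-.018*y,.12),('tabB',S-.024*x-.018*y,.12)]:
    print(nm,proj('wrist',[q+[0,0,z]],o).round(1))
```

```text
[0.5695 0.084  0.1287] [-0.129  0.992  0.   ] [-0.7 -0.9 -4. ]
5 [(206.5, -77), (259.5, 110), (282.5, -34), (306.5, 48), (310.5, -106), (334.5, 96), (341.5, -43), (350.5, 47), (387.5, -105), (440.5, 102), (446.5, -104)]
20 [(207.5, -68), (260.5, 107), (275.5, -81), (281.5, 36), (286.5, -36), (290.5, 47), (303.5, -33), (304.5, -33), (310.5, -34), (341.5, 34), (348.5, 44), (355.5, -73), (358.5, 40), (369.5, 52), (387.5, -95), (439.5, 103), (445.5, -101)]
40 [(261.5, 93), (275.5, -76), (286.5, -42), (292.5, 41), (358.5, 47), (374.5, 41), (386.5, -103), (438.5, 74), (444.5, -84)]
60 [(261.5, 105), (276.5, -76), (286.5, -34), (298.5, -40), (346.5, 31), (350.5, 34), (352.5, -32), (357.5, 36), (380.5, 48), (385.5, -111)]
80 [(262.5, 112), (278.5, -51), (279.5, -51), (293.5, 38), (309.5, -34), (381.5, 47), (384.5, -98), (435.5, 44)]
100 [(263.5, 106), (284.5, -44), (308.5, 54), (339.5, -40), (354.5, 47), (384.5, -102), (433.5, 93), (439.5, -103)]
120 [(207.5, 49), (215.5, -70), (264.5, 93), (286.5, -45), (306.5, 56), (339.5, -36), (346.5, 47), (383.5, -109), (432.5, 96), (437.5, -89)]
140 [(216.5, -35), (264.5, 89), (287.5, -45), (318.5, 47), (382.5, -108), (430.5, 100), (436.5, -103)]
[ 276    6   21   78 1165]
[349   7  21  77 748]
core-y end [[323.2  88.5]]
thead -y [[323.3 128.9]]
thead -y left [[304.7 129. ]]
right [[341.8 129. ]]
tabA [[369.3  80.8]]
tabB [[277.   80.8]]
```

Both tabs (outer edges at columns 276 and 370) and the slot edges (264.5 and 383.5) centre within 1 px of each other. Lower away.

>>> step_arm(commands=[0,0,0,-0.03,0,0,0,0,0,0,-0.06,0,0,0,0,0,0,-0.085,0,0,0,0,0,0,-0.105,0,0,0,0,0,0,-0.115,0,0,0,0,0,0,-0.12,0,0,0,0,0,0,-0.125,0,0,0,0,0,0,-0.13,0,0,0,0,0,0,-0.13,0,0,0,0,0,0,-0.13,0,0,0])

```text
clock: 12.0
position: [0.569, 0.0839, 0.0499]
ee_rot: [0.66, 0.751, 0.0, 0.0]
ft_force: [-0.3, 0.6, -3.9]
grip_width: 0.132
grasp_force: 108.1
```

>>> step_arm(commands=[0,0,0,-0.002,0,0,0,0,0,0,-0.003,0,0,0,0,0,0,-0.004,0,0,0,0,0,0,-0.005,0,0,0,0,0,0,-0.005,0,0,0,0,0,0,-0.005,0,0,0,0,0,0,-0.005,0,0,0,0,0,0,-0.005,0,0,0,0,0,0,-0.005,0,0,0,0,0,0,-0.005,0,0,0])

```text
clock: 13.25
position: [0.569, 0.0839, 0.0477]
ee_rot: [0.66, 0.751, -0.0, 0.0]
ft_force: [-5.4, -1.6, 9.0]
grip_width: 0.136
grasp_force: 109.9
```

It's seated, with about 13 N of contact. Release and rise, then move over the lock.

>>> step_arm(commands=[50,0,0,0,0,0,0,50,0,0,0,0,0,0,50,0,0,0,0,0,0,50,0,0,0,0,0,0,50,0,0,0.02,0,0,0,50,0,0,0.06,0,0,0,50,0,0,0.11,0,0,0,50,0,0,0.16,0,0,0,85,0,0,0.19,0,0,0,85,0,0,0.19,0,0,0], squeeze=40)

```text
clock: 14.5
position: [0.5696, 0.0841, 0.162]
ee_rot: [0.66, 0.751, 0.001, 0.001]
ft_force: [-0.9, -0.3, -0.6]
grip_width: 0.971
grasp_force: 0.0
```

Run:
```python
from h import *
o,w=snap('wrist','w7.png'); print(o['position'].round(4),R.from_quat(o['ee_rot']).as_matrix().round(3)[:,0],o['ft_force'].round(1))
hsv=cv2.cvtColor(w,cv2.COLOR_BGR2HSV)
m=cv2.inRange(hsv,(100,60,15),(130,255,140)); m[:,:150]=0;m[:,480:]=0;
cs,_=cv2.findContours(m,cv2.RETR_CCOMP,cv2.CHAIN_APPROX_NONE)
x=np.array([.992,.129]);y=np.array([-.129,.992])
for c in cs:
    if cv2.contourArea(c)<600: continue
    P=ray('wrist',c.reshape(-1,2),.066,o)[:,:2]; r=cv2.minAreaRect(P.astype(np.float32)); d=np.array(r[0])-[.5563,.1815]
    print(cv2.boundingRect(c),np.round(r[1],4),r[2],'local centre',(d@x).round(4),(d@y).round(4))
m=cv2.inRange(hsv,(5,130,90),(16,255,255)); n,l,s,ce=cv2.connectedComponentsWithStats(m)
for k in range(1,n):
    if s[k][4]>60: print('tab',s[k],ray('wrist',[ce[k]],.12,o).round(4))
cv2.imwrite('pics/w7c.png',w)
```

```text
[0.5696 0.0841 0.162 ] [-0.129  0.992 -0.   ] [-0.9 -0.3 -0.6]
(255, 0, 136, 244) [0.0989 0.1902] 7.456876277923584 local centre -0.0001 -0.0498
tab [282  22  18  65 629] [[0.537  0.1773 0.12  ]]
tab [345  23  18  65 735] [[0.5755 0.1823 0.12  ]]
```

View pics/w7.png

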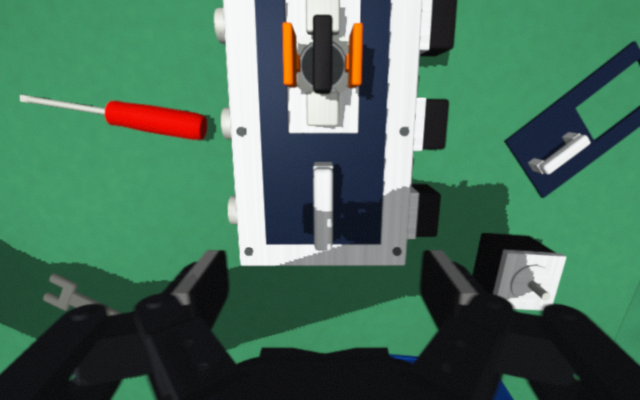

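The cover lies flat in place: sides and rear edge are within 1 mm, and the handle end covers the opening. The lock's core is at (322,65), with tabs at (290,55) and (354,55). Now over the lock and down.

>>> step_arm(commands=[85,-0.006,0.05,0,0,0,0,85,-0.012,0.1,0,0,0,0,85,-0.022,0.1625,0,0,0,0,85,-0.022,0.1625,0,0,0,0,85,-0.022,0.1625,-0.04,0,0,0,85,-0.022,0.1625,-0.08,0,0,0,85,-0.022,0.1625,-0.12,0,0,0,85,-0.022,0.1625,-0.15,0,0,0,85,-0.022,0.1625,-0.17,0,0,0,85,-0.022,0.1625,-0.17,0,0,0], squeeze=40)

```text
clock: 15.8
position: [0.5553, 0.1811, 0.058]
ee_rot: [0.66, 0.751, -0.0, -0.0]
ft_force: [0.2, -0.5, 0.2]
grip_width: 0.998
grasp_force: 0.0
```

>>> step_arm(commands=[0,0,0,0,0,0,0,0,0,0,0,0,0,0,0,0,0,0,0,0,0,0,0,0,0,0,0,0,0,0,0,0,0,0,0,0,0,0,0,0,0,0,0,0,0,0,0,0,0,0,0,0,0,0,0,0,0,0,0,0,0,0,0,0,0,0,0,0,0,0])

```text
clock: 17.05
position: [0.5563, 0.1817, 0.0607]
ee_rot: [0.66, 0.751, 0.001, 0.001]
ft_force: [-5.3, -2.6, 14.7]
grip_width: 0.29
grasp_force: 39.6
```

The width reading corresponds to about 28 mm, so both tabs are fully in. Turn clockwise.

>>> step_arm(commands=[0,0,0,0,0,0,-0.045,0,0,0,0,0,0,-0.09,0,0,0,0,0,0,-0.135,0,0,0,0,0,0,-0.18,0,0,0,0,0,0,-0.225,0,0,0,0,0,0,-0.27,0,0,0,0,0,0,-0.315,0,0,0,0,0,0,-0.36,0,0,0,0,0,0,-0.4,0,0,0,0,0,0,-0.43])

```text
clock: 18.3
position: [0.5563, 0.1816, 0.0607]
ee_rot: [0.985, 0.172, 0.001, 0.0]
ft_force: [-5.2, -2.8, 14.0]
grip_width: 0.289
grasp_force: 39.4
```

>>> step_arm(commands=[0,0,0,0,0,0,-0.01,0,0,0,0,0,0,-0.018,0,0,0,0,0,0,-0.022,0,0,0,0,0,0,-0.022,0,0,0,0,0,0,-0.022,0,0,0,0,0,0,-0.022,0,0,0,0,0,0,-0.022,0,0,0,0,0,0,-0.022,0,0,0,0,0,0,-0.022,0,0,0,0,0,0,-0.022])

```text
clock: 19.55
position: [0.5563, 0.1816, 0.0607]
ee_rot: [0.99, 0.14, 0.001, 0.0]
ft_force: [-5.3, -3.0, 14.5]
grip_width: 0.295
grasp_force: 39.5
```

Run:
```python
from h import *
o=get_obs(); x=R.from_quat(o['ee_rot']).as_matrix()[:,0]; print(o['position'].round(4),np.degrees(np.arctan2(x[1],x[0]))-97.4,o['torque'].round(2),o['joint_pos'].round(2),o['grasp_force'])
```

```text
[0.5563 0.1816 0.0607] -81.31517035781594 [-0.62  1.12  0.51] [-0.    0.4  -0.48  1.71  0.21  1.08 -1.84] 39.54476237297058
```

The turn measures 81° with 0.5 N·m of torque, so it is at the stop. Release and rise.

>>> step_arm(commands=[70,0,0,0,0,0,0,70,0,0,0,0,0,0,70,0,0,0,0,0,0,70,0,0,0,0,0,0,70,0,0,0,0,0,0,70,0,0,0.03,0,0,0,70,0,0,0.08,0,0,0,70,0,0,0.15,0,0,0,70,0,0,0.2,0,0,0,70,0,0,0.2,0,0,0])

```text
clock: 20.8
position: [0.5572, 0.1822, 0.1827]
ee_rot: [0.99, 0.14, 0.003, -0.0]
ft_force: [0.6, 0.5, -1.2]
grip_width: 0.816
grasp_force: 0.0
```

>>> step_arm(commands=[70,-0.05,0,0.03,0,0,0,70,-0.1,0,0.05,0,0,0,70,-0.15,0,0.05,0,0,0,70,-0.15,0,0.05,0,0,0,70,-0.15,0,0.05,0,0,0,70,-0.15,0,0.05,0,0,0,70,-0.15,0,0.05,0,0,0,70,-0.15,0,0.05,0,0,0,70,-0.15,0,0.05,0,0,0,70,-0.15,0,0.05,0,0,0])

```text
clock: 22.05
position: [0.4657, 0.1814, 0.2087]
ee_rot: [0.99, 0.14, -0.0, 0.0]
ft_force: [0.6, -0.3, 0.1]
grip_width: 0.82
grasp_force: 0.0
```

Run:
```python
from h import *
o,w=snap('wrist','w8.png'); print(o['position'].round(4))
x=np.array([.992,.129]);y=np.array([-.129,.992]);S=[.5563,.1815]
hsv=cv2.cvtColor(w,cv2.COLOR_BGR2HSV)
m=cv2.inRange(hsv,(5,130,90),(16,255,255)); n,l,s,ce=cv2.connectedComponentsWithStats(m)
for k in range(1,n):
    if s[k][4]>60:
        P=ray('wrist',np.argwhere(l==k)[:,::-1],.12,o)[:,:2].astype(np.float32); r=cv2.minAreaRect(P); d=np.array(r[0])-S; print('tab',s[k],r,d@x,d@y)
m=cv2.inRange(hsv,(100,60,15),(130,255,140))
cs,_=cv2.findContours(m,cv2.RETR_EXTERNAL,cv2.CHAIN_APPROX_NONE)
for c in cs:
    if cv2.contourArea(c)<600: continue
    P=ray('wrist',c.reshape(-1,2),.066,o)[:,:2]; r=cv2.minAreaRect(P.astype(np.float32)); d=np.array(r[0])-S
    print(cv2.boundingRect(c),r,(d@x).round(4),(d@y).round(4))
print(proj('wrist',[[*S,.122]],o))
```

```text
[0.4657 0.1814 0.2087]
tab [371  54  19  50 662] ((0.5611431002616882, 0.16572536528110504), (0.03497505560517311, 0.013465209864079952), 17.89205551147461) 0.0027694275808572612 -0.016273197574901574
tab [326  56   9  49 372] ((0.5498245358467102, 0.20123843848705292), (0.03419557586312294, 0.005993949249386787), 16.133197784423828) -0.003877401875233666 0.020415865854930885
(0, 41, 127, 161) ((0.4463062286376953, 0.43691301345825195), (0.1415325403213501, 0.12900224328041077), 4.364793300628662) -0.0762 0.2676
(287, 17, 234, 145) ((0.5623295307159424, 0.1360417902469635), (0.09849656373262405, 0.1983989179134369), 7.475641250610352) 0.0001 -0.0459
[[358.15877545  79.1086231 ]]
```

The lock sits at 17° in world, i.e. 80° of turn. The tabs are back at about their original spacing (37 mm between centres, 39 mm before), and the cover is within 1 mm of its seat. Hand in.

```bash
python3 -c "
from workcell import *
print(hand_in())"
```

```text
the job is handed in; nothing more can be done
None
```

The cover is seated flat over the lock with its handle end over the opening, the lock is turned to its 80° stop with the tabs sprung out, and the job was handed in at about 22 s; hand-in returned no verdict.

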